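Offer up the idler pulley over its pin

TASK

Take the long slim pin (not the short one, not the thick one) and stand it upright, fully home, in the bore of the bolted-down idler bracket, and let go of it. Then pick up the belt pulley, carry it over the timber and stop with it level, hub up, hovering about 15 mm above the top of the pin with its bore centred over the pin and not touching it, so that I can slip the bush on: finish while holding it there, do not lower it or let go. Leave the timber, the other two pins and the jar where they stand.

Things in the scene. Friction and masses are not known exactly. Their poses are not given: they have to be found in the camera images.
- pin: The long slim pin: plain bright steel, 20 mm diameter, 100 mm tall, about 0.24 kg, foot slightly chamfered. Stands upright loose on the bench. Origin at the centre of its foot, z up along it.
- pin_top (a point): Centre of the top end of the long slim pin, 100 mm above its foot.
- bracket: Idler bracket, grey painted casting bolted to the bench: square block 60 x 60 mm, 45 mm high, with a 10 mm high bolting flange on two sides (112 mm overall along its own x). A round vertical blind bore, 22 mm diameter and 35 mm deep (floor 10 mm above the bench), opens in the middle of its top. Origin at the centre of its underside, z up. It may be on either side of the timber.
- bore (a point): Centre of the mouth of the bracket's bore, on the bracket's top face, 45 mm above the bench; the seated pin's foot is 35 mm below it and its top 65 mm above it.
- pulley: Belt pulley, bare aluminium, about 0.4 kg, lying flat with its hub up, on the other side of the timber from the bracket: grooved disc 90 mm diameter, 22 mm thick; on it a round hub of 46 mm outer diameter, whose top is 52 mm above the underside (30 mm of hub stand above the disc, to be gripped). A 30 mm through bore runs down the middle. Origin at the centre of its underside, z up along the bore.
- pulley_bore (a point): Centre of the bore at the pulley's underside (same point as its origin).
- timber: Loose length of pale timber on edge, 360 mm long along its own x (roughly world x), 35 mm thick, 90 mm high, about 1 kg, lying between pulley and bracket in the middle of the bench. Origin at the centre of its underside. To be left alone.
- stub_pin: Short steel pin, 20 mm diameter, 55 mm tall, standing on the bench. Origin at its foot. To be left alone.
- thick_pin: Thick steel pin, 32 mm diameter, 100 mm tall, standing on the bench. Origin at its foot. To be left alone.
- jar: Closed glass jar, 60 mm diameter, 80 mm tall, standing on the bench. Origin at the centre of its underside. To be left alone.
There are look-alikes about, which are no part of the job. What is shaped like the pin but orange or yellow is not meant.

How it is judged (in metres and radians):
On the way, in this order (a step that is already met when the one before it is completed fails the run):
1. the long slim pin stands fully home in the bracket's bore and is let go (horizontal distance between pin and bore below 0.004 m and z of pin in the frame of bore below -0.031 m and angle between pin's own z axis and vertical below 0.06 rad and contact force between pin and the fingers below 0.1 N), for 0.2 s.
2. the pulley is carried over the timber, clear of its top (y of pulley in the frame of timber between -0.06 and 0.06 m and z of pulley in the frame of timber above 0.09 m).
At the end, for the whole second after the job is handed in: The pin stands in the bore within 4 mm of its depth, upright within 0.06 rad; the pulley is gripped, still and level within 0.12 rad, its underside 3 to 30 mm above the pin's top, its bore's axis within 6 mm of the pin's, touching neither pin nor bracket (horizontal distance between pin and bore below 0.004 m and z of pin in the frame of bore below -0.031 m and angle between pin's own z axis and vertical below 0.06 rad and horizontal distance between pulley_bore and pin_top below 0.006 m and z of pulley_bore in the frame of pin_top between 0.003 and 0.03 m and angle between pulley's own z axis and vertical below 0.12 rad and linear speed of pulley below 0.02 m/s and contact force between pulley and the fingers above 1 N and contact force between pulley and pin below 0.05 N and contact force between pulley and bracket below 0.05 N); the arm keeps its last pose, push and grip.
It fails at once if the timber is shoved or knocked over (distance of timber from where it was at the start of the episode above 0.02 m or angle between timber's own z axis and vertical above 0.3 rad).
It fails at once if the short pin is shoved or knocked over (distance of stub_pin from where it was at the start of the episode above 0.02 m or angle between stub_pin's own z axis and vertical above 0.3 rad).
It fails at once if the thick pin is shoved or knocked over (distance of thick_pin from where it was at the start of the episode above 0.02 m or angle between thick_pin's own z axis and vertical above 0.3 rad).
It fails at once if the jar is shoved or knocked over (distance of jar from where it was at the start of the episode above 0.02 m or angle between jar's own z axis and vertical above 0.3 rad).
It also fails if it takes over 64 s, if anything falls off the work surface, if the arm or the gripper's body presses on something with over 40 N, if the wrist force passes 120 N, or if a joint passes its speed limit or range.

ROBOT

A 6-joint arm with a two-finger parallel gripper is mounted at the origin on the work surface. World frame = base frame: x ahead of the robot, y to its left, z up, the work surface at z = 0. Lengths are in m, angles in degrees, forces in N, time in s.
With the tool pointing down it reaches from about 0.35 to 0.725 m from the base axis. Payload 6 kg.
Tool frame: the origin (TCP) lies at the very end of the fingers, on their centre line; the grasp point (between the pads) lies 19 mm behind it; z points along the fingers, y is the direction in which the jaws open and shut (so a half turn about z gives the same grasp; the last joint's range is limited). The gripper opens to 85 mm and grips with 20 to 120 N. Pads are 22 mm wide; open, the fingers measure 114 mm over their backs; the gripper's body (76 mm by 85 mm) begins 54 mm behind the grasp point. The pads swing forward as they close: fully open they stand 13 mm farther back than shut.
Start: joints at [-55.995, 2.303, 4.859, 0, -92.561, -19.12], TCP at [0.154, -0.58, 0.231] pointing down, gripper open.
Joint ranges: [-146.85, 146.85], [-73.84, 115.35], [-62.03, 85.46], [-188.31, 113.3], [-161.28, -10.13], [-171.36, 171.36]. Speed limits (degrees/s): [147.25, 147.25, 172.46, 180, 180, 180].

INTERFACE

Orientations are given as a 3x3 rotation matrix whose columns are the frame's x, y, z axes.
In Python, from rig import ctrl gives the robot as it stands. The module is installed in compiled form; this text tells all that it offers.
- The arm moves only by the tool carry_out, never from a script. Its argument "plan" is one flat list of numbers, 5 for each row, row after row: the shift along the tool's x, y, z in mm, then the turn about the tool's z in rad, then the closure, from -1 (fully open) to 1 (shut). A call has 1 to 20 rows; each row is the pose to reach, as a shift and turn from the pose measured when the call began, along the tool's axes at that moment; what a row does not reach only later rows make up. A row lasts 1/10 s, in which the tool goes at most 50 mm and 8.59 degrees, less where a joint would pass 70% of its speed; a pose out of reach is approached as far as the arm can. A call with a gripper value outside its range is refused whole. The fingers move at their own pace and stop on an object; "grip_force" is the grip in N (left out, the last holds). Time passes only in rows, so rows that repeat a pose let the fingers close. It gives the time, the measured TCP pose, the force and the opening at its end, in the units of the state.
- ctrl.get_state(): the state, without advancing time (a new reading comes with each control period).
- ctrl.grab_frame(name): name is "side" or "top"; returns the picture (384x512x3 uint8, blue, green, red); there is no depth.
- ctrl.calibration(name): a dict with "intrinsics" (3x3 intrinsics, pixels), "R" (3x3) and "t" (3): a world point X has camera coordinates R X + t. Camera axes: x right, y down, z forward; pixel columns grow to the right and rows downward; lengths in m; the calibration is good to about 2 mm. A picture is of the moment at which its call begins. calibration takes no time and is no camera call.
- ctrl.hand_in(): hands the job in, once; it reports no verdict.
The state is a dict: "t": time; "joint_pos": joint angles; "qvel": joint speeds; "effort": joint torques, N m; "tool_pos": TCP position; "ee_rot": TCP orientation; "wrist_force": force on the tool from outside, world axes, zero at the start; "torque": the same for the moment, N m; "finger_gap": opening from 0.0 (shut) to 1.0 (fully open).
Only numpy, scipy, OpenCV 4.12 (cv2) and the standard library are available. Lean on these libraries where they do the work, as an engineer would, in place of code of your own. Each camera call takes 0.05 s, during which the arm holds its last target.

## Working session

There is one attempt and no reset: what is moved stays moved. The work goes in short steps, Python scripts to look and compute and a tool call to move; the robot and the scene stay as the last step left them, time stands still between calls to the robot, and variables do not carry over. Pictures are saved under pics/ and viewed, and the job is handed in when it is done.

Besides the shell and the picture viewer there is one more tool, called after "Call:" as name(argument=value, ...), one argument or row to a line, values as JSON. carry_out: Moves the arm, as the interface text tells. Its arguments: {"type":"object","properties":{"plan":{"type":"array","items":{"type":"number"}},"grip_force":{"type":"number"}},"required":["plan"]}

```bash
mkdir -p pics
python3 - <<'E'
from rig import ctrl
import cv2,numpy as np
s=ctrl.get_state();print(s)
for n in("side","top"):
    im=ctrl.grab_frame(n);cv2.imwrite(f"pics/{n}0.png",im);print(n,ctrl.calibration(n))
E
```

```text
{'t': 0.0, 'joint_pos': array([-5.59927633e+01,  2.33862436e+00,  4.80007533e+00, -2.62006589e-02,
       -9.25609490e+01, -1.91196999e+01]), 'qvel': array([ 0.03782375,  0.05420981, -0.02573965,  0.04210004, -0.01127467,
       -0.07994477]), 'effort': array([-1.31796598e-03, -3.68189979e+01,  3.47409332e+01,  6.93179011e+00,
       -5.32893857e-03, -2.66248975e-05]), 'tool_pos': array([ 0.15414348, -0.57951509,  0.23025881]), 'ee_rot': array([[-9.66426801e-01, -2.56941410e-01, -5.92562441e-04],
       [-2.56942056e-01,  9.66425324e-01,  1.69506483e-03],
       [ 1.37135003e-04,  1.79041029e-03, -9.99998388e-01]]), 'wrist_force': array([ 0.05666813, -0.37947724,  0.21784563]), 'torque': array([-0.01051754, -0.03853299,  0.02996913]), 'finger_gap': 1.0002151440925444}
side {'intrinsics': array([[428.12741832,   0.        , 259.84287342],
       [  0.        , 428.12741832, 189.94398234],
       [  0.        ,   0.        ,   1.        ]]), 'R': array([[-0.75753905, -0.65259912, -0.01577874],
       [-0.42654676,  0.51314499, -0.74480875],
       [ 0.49415832, -0.55749135, -0.66709142]]), 't': array([0.43159484, 0.29012362, 0.66437014])}
top {'intrinsics': array([[386.91182612,   0.        , 258.65908415],
       [  0.        , 386.91182612, 193.28448672],
       [  0.        ,   0.        ,   1.        ]]), 'R': array([[ 0.02518191, -0.99967149, -0.00477391],
       [-0.97988951, -0.02373746, -0.1981239 ],
       [ 0.19794549,  0.00966705, -0.98016536]]), 't': array([-0.01352452,  0.59585459,  0.89213827])}
```

View pics/top0.png

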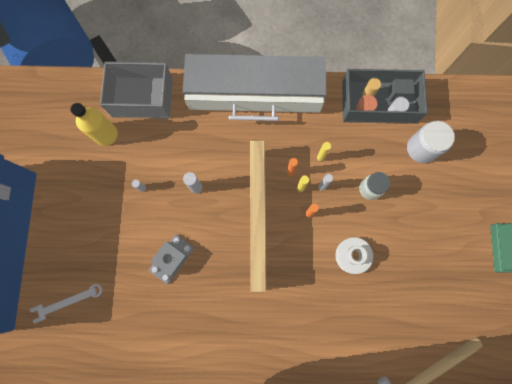

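View pics/side0.png

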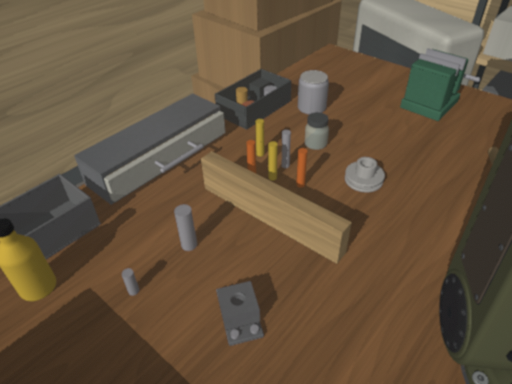

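Top view: grey pins at (139,186) short, (193,183) thick and (326,182) slim among the orange and yellow pins. The bracket is at (170,258), the pulley at (355,255), the timber at column 258 and the jar at (374,186). In the side view the slim grey pin is at (286,148). I'll confirm with enlarged crops.

Run:
```python
import cv2,numpy as np
t=cv2.imread("pics/top0.png");s=cv2.imread("pics/side0.png")
a=cv2.resize(t[130:280,270:400],None,fx=4,fy=4,interpolation=cv2.INTER_CUBIC)[:600]
b=cv2.resize(s[110:210,230:330],None,fx=5,fy=5,interpolation=cv2.INTER_CUBIC)
c=cv2.resize(t[160:290,120:220],None,fx=4,fy=4,interpolation=cv2.INTER_CUBIC)
cv2.imwrite("pics/ca.png",a);cv2.imwrite("pics/cb.png",b);cv2.imwrite("pics/cc.png",c)
cv2.imwrite("pics/cd.png",cv2.resize(s[270:350,200:280],None,fx=6,fy=6,interpolation=cv2.INTER_CUBIC))
```

```text
(no output)
```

View pics/ca.png

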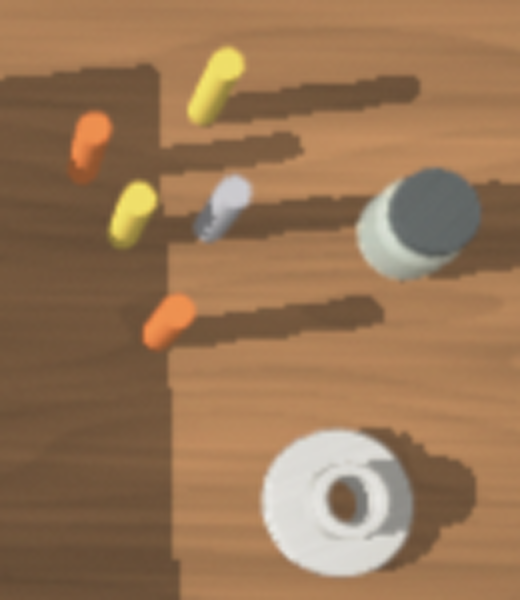

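View pics/cb.png

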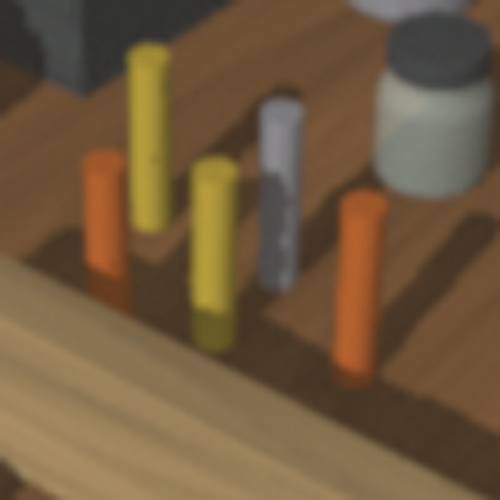

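View pics/cc.png

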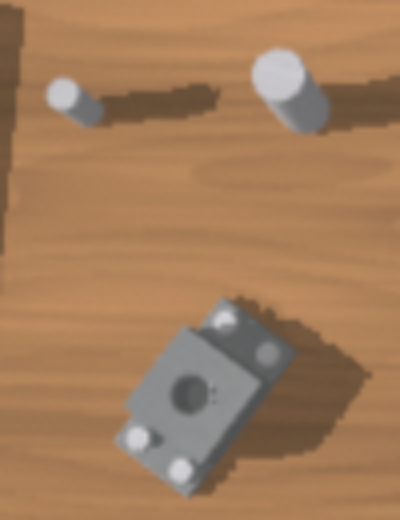

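View pics/cd.png

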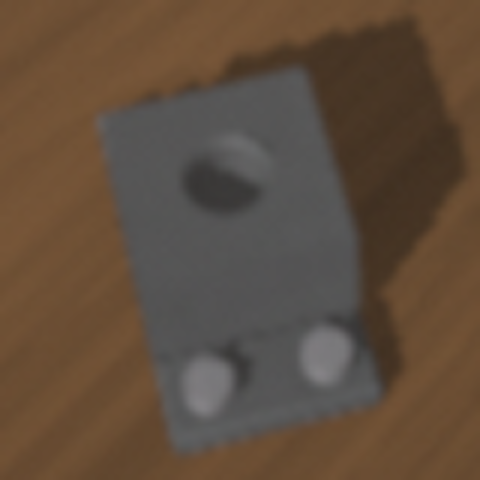

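The crops confirm it. Of the grey, uncoloured pins at top (139,186), (193,183) and (326,182), only the last has the slim, long proportions. In the side view it is as tall as the yellow pin, and its cap is at (286,132) and foot near (285,167). Now to measure.

```bash
cat > h.py <<'E'
import cv2,numpy as np
from rig import ctrl
C={n:ctrl.calibration(n) for n in("side","top")}
def ray(n,uv):
    c=C[n];d=c["R"].T@np.linalg.inv(c["intrinsics"])@np.array([uv[0],uv[1],1.]);o=-c["R"].T@c["t"];return o,d/np.linalg.norm(d)
def onz(n,uv,z):
    o,d=ray(n,uv);return o+d*(z-o[2])/d[2]
def tri(a,b):
    o1,d1=ray("top",a);o2,d2=ray("side",b)
    A=np.array([d1,-d2]).T;s=np.linalg.lstsq(A,o2-o1,rcond=None)[0]
    p,q=o1+s[0]*d1,o2+s[1]*d2;return (p+q)/2,np.linalg.norm(p-q)
def proj(n,X):
    c=C[n];x=c["intrinsics"]@(c["R"]@np.asarray(X,float)+c["t"]);return x[:2]/x[2]
def blob(im,box,f):
    x0,y0,x1,y1=box;m=np.zeros(im.shape[:2],np.uint8);m[y0:y1,x0:x1]=f(im.astype(int))[y0:y1,x0:x1]*255
    cs=cv2.findContours(m,cv2.RETR_EXTERNAL,cv2.CHAIN_APPROX_NONE)[0];c=max(cs,key=cv2.contourArea)
    k=np.zeros_like(m);cv2.drawContours(k,[c],-1,255,-1);M=cv2.moments(k,True)
    return np.array([M['m10'],M['m01']])/M['m00'],c,k
E
python3 - <<'E'
from h import *
t=cv2.imread("pics/top0.png");s=cv2.imread("pics/side0.png")
sat=lambda i:i.max(2)-i.min(2)
# pin, grey full silhouettes
bT=blob(t,(315,168,340,198),lambda i:(sat(i)<40)&(i.max(2)>110))
bS=blob(s,(278,124,297,172),lambda i:(sat(i)<35)&(i.max(2)>70))
for n,b in(("top",bT),("side",bS)): print(n,b[0],cv2.boundingRect(b[1]),cv2.minAreaRect(b[1]))
for b,n,im in((bT,"t",t),(bS,"s",s)):
    x,y,w,h=cv2.boundingRect(b[1]);v=im.copy();cv2.drawContours(v,[b[1]],-1,(0,0,255),1)
    cv2.imwrite(f"pics/m{n}.png",cv2.resize(v[y-5:y+h+5,x-5:x+w+5],None,fx=10,fy=10,interpolation=cv2.INTER_NEAREST))
cap=blob(t,(315,168,340,198),lambda i:(sat(i)<40)&(i.min(2)>175))
print("cap",cap[0],cv2.contourArea(cap[1]),cv2.boundingRect(cap[1]),onz("top",cap[0],.1))
# crude hand points
u=lambda p,x0,y0,k:np.array([x0+(p[0]+.5)/k-.5,y0+(p[1]+.5)/k-.5])
pt=u((235,191),270,130,4);ps=u((283,109),230,110,5)
print("pin",onz("top",pt,.1),onz("side",ps,.1),tri(pt,ps))
bt=u((190,394),120,160,4);bs=u((228,172),200,270,6)
print("bore",onz("top",bt,.045),onz("side",bs,.045),tri(bt,bs))
# bore masks
B=blob(t,(158,248,180,270),lambda i:i.max(2)<85);print("boreT",B[0],cv2.boundingRect(B[1]),onz("top",B[0],.045))
# bracket top corners
for c in ((190,328),(262,382),(196,466),(126,408)):print(onz("top",u(c,120,160,4),.045))
# pulley hub ring / disc
P=blob(t,(325,230,385,285),lambda i:(sat(i)<30)&(i.min(2)>110));e=cv2.fitEllipse(cv2.convexHull(P[1]));print("disc",P[0],e,onz("top",e[0],.018))
print("hubbore",onz("top",u((347,502),270,130,4),.052))
print("jar",onz("top",u((434,212),270,130,4),.08))
for nm,c in(("yel",(228,64)),("yel2",(140,197)),("or",(96,127)),("or2",(180,309))):print(nm,onz("top",u(c,270,130,4),.1))
print("thick",onz("top",u((278,75),120,160,4),.1),"stub",onz("top",u((63,94),120,160,4),.055))
for c in((250,142),(264,142),(266,290),(250,290)):print("tim",onz("top",c,.09))
E
```

```text
top [325.36231884 181.50724638] (319, 174, 14, 17) ((324.98004150390625, 181.86000061035156), (8.600000381469727, 18.600000381469727), 36.869895935058594)
side [285.41509434 147.74393531] (278, 128, 15, 41) ((285.0685729980469, 148.02877807617188), (39.97792053222656, 12.638609886169434), 86.18592071533203)
cap [327.06779661 178.33898305] 46.0 (323, 174, 9, 10) [ 0.62789189 -0.16035032  0.1       ]
pin [ 0.63031754 -0.16346901  0.1       ] [ 0.62813723 -0.16452976  0.1       ] (array([ 0.62929108, -0.16409158,  0.09996628]), np.float64(0.0023920300212364135))
bore [0.43361286 0.21868135 0.045     ] [0.43170345 0.21703227 0.045     ] (array([0.43258026, 0.21784172, 0.04546757]), np.float64(0.0024746390784449045))
boreT [165.35294118 258.        ] (164, 255, 4, 7) [0.43380344 0.2229935  0.045     ]
[0.47327324 0.22154483 0.045     ]
[0.44186518 0.17556252 0.045     ]
[0.39118613 0.21201288 0.045     ]
[0.42431531 0.25675605 0.045     ]
disc [354.1220876  255.46039143] ((354.0962829589844, 255.4183349609375), (36.092830657958984, 37.49786376953125), 119.30110168457031) [ 0.45262598 -0.23952639  0.018     ]
hubbore [ 0.4518881  -0.23692376  0.052     ]
jar [ 0.62513687 -0.28686224  0.08      ]
yel [ 0.70901721 -0.16007937  0.1       ]
yel2 [ 0.62530855 -0.10721579  0.1       ]
or [ 0.66771867 -0.08085422  0.1       ]
or2 [ 0.55864442 -0.13065762  0.1       ]
thick [0.61994401 0.16672375 0.1       ] stub [0.61529137 0.30865738 0.055     ]
tim [0.71725746 0.02529078 0.09      ]
tim [ 0.71806335 -0.0089331   0.09      ]
tim [ 0.36685254 -0.02134991  0.09      ]
tim [0.36593198 0.01488169 0.09      ]
```

View pics/mt.png

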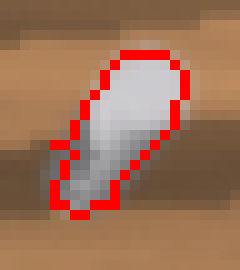

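View pics/ms.png

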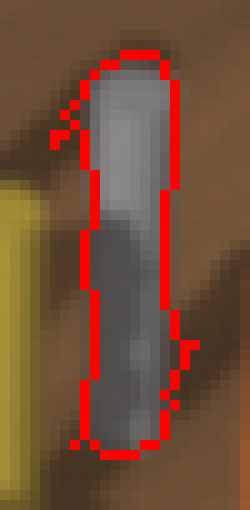

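Pin at (0.629,-0.164): the two-view triangulation gives z=0.100, with the rays missing by 2.4 mm. Bore at (0.4326,0.2178): z=0.0455, and the bracket corners average (0.4327,0.2165), so they agree. Next, over the pin with the jaws along world 30°, between the neighbouring pins.

```bash
cat >> h.py <<'E'
def go(X,ang=None,verbose=True):
    s=ctrl.get_state();R=s["ee_rot"];d=R.T@(np.asarray(X)-s["tool_pos"])*1000
    a=np.degrees(np.arctan2(R[1,1],R[0,1]));out=None
    if ang is not None: out=[round(float(np.radians(((a-ang+180+k)%360)-180)),3) for k in(0,180)]
    print("shift",d.round(1),"jaw",round(a,1),"turns",out,"tcp",s["tool_pos"].round(4),"j",s["joint_pos"].round(1),"t",round(s["t"],2),"gap",round(s["finger_gap"],3),"F",s["wrist_force"].round(1),"tilt",np.degrees(np.arccos(-R[2,2])).round(2))
E
python3 -c "
from h import *
go((.629,-.164,.231),30)"
```

```text
shift [-5.657e+02  2.796e+02 -2.000e-01] jaw 104.9 turns [1.307, -1.835] tcp [ 0.1541 -0.5796  0.2304] j [-56.    2.3   4.8  -0.  -92.6 -19.1] t 0.1 gap 0.997 F [-1.  -0.4  0.2] tilt 0.09
```

Call:
carry_out(
  plan=[-140,70,0,-0.45,0,-280,140,0,-0.9,0,-420,210,0,-1.4,0,-565.7,279.6,0,-1.835,0,-565.7,279.6,0,-1.835,0,-565.7,279.6,0,-1.835,0,-565.7,279.6,0,-1.835,0,-565.7,279.6,0,-1.835,0,-565.7,279.6,0,-1.835,0,-565.7,279.6,0,-1.835,0,-565.7,279.6,0,-1.835,0,-565.7,279.6,0,-1.835,0,-565.7,279.6,0,-1.835,0,-565.7,279.6,0,-1.835,0,-565.7,279.6,0,-1.835,0,-565.7,279.6,0,-1.835,0,-565.7,279.6,0,-1.835,0,-565.7,279.6,0,-1.835,0],
)

```text
t: 1.9
tool_pos: [0.6285, -0.1648, 0.2313]
ee_rot: [[0.499, -0.866, 0.0], [-0.866, -0.499, 0.001], [-0.001, -0.001, -1.0]]
wrist_force: [0.0, -0.2, 0.3]
finger_gap: 0.501
```

Run:
```python
from h import *
im=ctrl.grab_frame("side");cv2.imwrite("pics/s1.png",im)
im=ctrl.grab_frame("top");cv2.imwrite("pics/t1.png",im)
go((.629,-.164,.056),30)
```

```text
shift [-1.000e-01 -4.000e-01  1.751e+02] jaw -150.0 turns [3.141, -0.0] tcp [ 0.6287 -0.1645  0.2311] j [  2.9   9.9  13.1  -0.1 -93.2  27.1] t 2.0 gap 0.501 F [-0.1 -0.4 -0.2] tilt 0.09
```

View pics/s1.png

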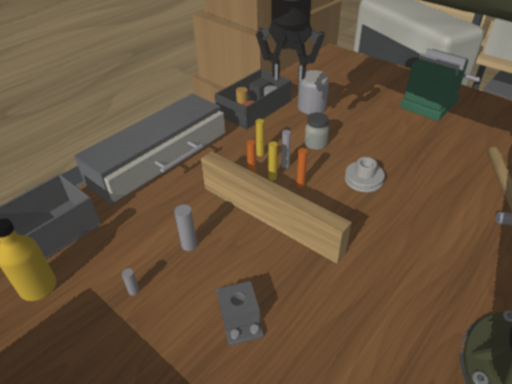

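The side view shows the gripper above the pin cluster, with fingertips at (290,70) and the pin below at (286,148). Lowering with a 42 mm opening.

Call:
carry_out(
  plan=[0,-0.4,40,0,0,0,-0.4,70,0,0,0,-0.4,95,0,0,0,-0.4,115,0,0,0,-0.4,130,0,0,0,-0.4,145,0,0,0,-0.4,160,0,0,0,-0.4,175,0,0,0,-0.4,175,0,0,0,-0.4,175,0,0],
)

```text
t: 3.0
tool_pos: [0.6291, -0.1642, 0.0562]
ee_rot: [[0.5, -0.866, -0.0], [-0.866, -0.5, 0.001], [-0.001, -0.0, -1.0]]
wrist_force: [0.6, -1.0, 0.4]
finger_gap: 0.502
```

Run:
```python
from h import *
im=ctrl.grab_frame("side");cv2.imwrite("pics/s2.png",cv2.resize(im[60:210,220:340],None,fx=4,fy=4))
go((.629,-.164,.056),30)
```

```text
shift [-0.5  0.4  1. ] jaw -150.0 turns [3.141, -0.0] tcp [ 0.6295 -0.1642  0.057 ] j [  2.9  12.5  -2.2  -0.1 -75.2  27.1] t 3.05 gap 0.5 F [-0.6 -0.1  0.5] tilt 0.09
```

View pics/s2.png

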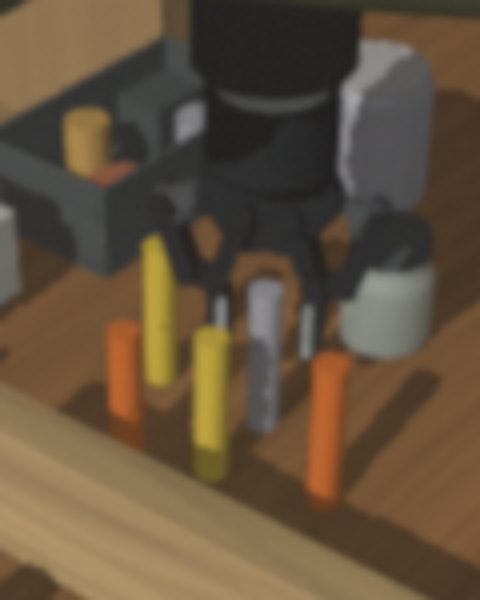

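The pin at crop (264,350) stands midway between the pads at x=220 and 310, and no neighbours are touched. Closing, then a small lift.

Call:
carry_out(
  plan=[0,0,0,0,1,0,0,0,0,1,0,0,0,0,1,0,0,0,0,1,0,0,0,0,1,0,0,0,0,1,0,0,0,0,1,0,0,0,0,1,0,0,-10,0,1,0,0,-25,0,1,0,0,-45,0,1,0,0,-70,0,1,0,0,-100,0,1,0,0,-125,0,1,0,0,-145,0,1,0,0,-155,0,1,0,0,-155,0,1],
  grip_force=50,
)

```text
t: 4.75
tool_pos: [0.6298, -0.1645, 0.214]
ee_rot: [[0.5, -0.866, 0.004], [-0.866, -0.5, 0.001], [0.001, -0.004, -1.0]]
wrist_force: [0.0, 0.1, -2.3]
finger_gap: 0.22
```

Run:
```python
from h import *
im=ctrl.grab_frame("side");cv2.imwrite("pics/s3.png",cv2.resize(im[0:150,220:340],None,fx=4,fy=4))
im=ctrl.grab_frame("top");cv2.imwrite("pics/t3.png",im)
go((.4326,.2178,.21),30)
```

```text
shift [-429.   -20.7    1.6] jaw -150.0 turns [3.141, -0.0] tcp [ 0.629  -0.1641  0.2108] j [  2.9   9.9  10.9  -0.1 -91.1  27.1] t 4.85 gap 0.221 F [ 0.3  0.2 -3.5] tilt 0.11
```

View pics/s3.png

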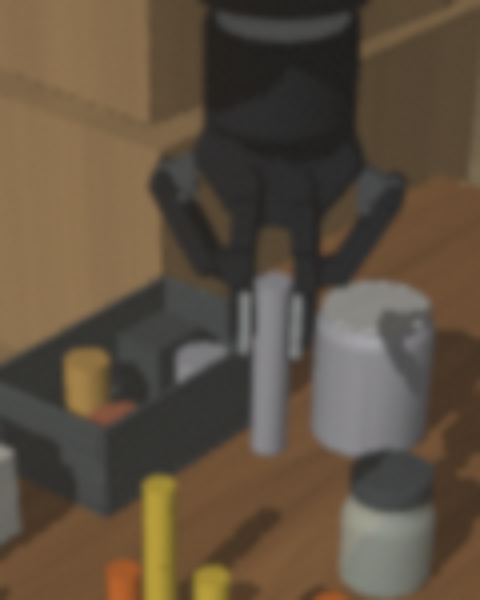

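View pics/t3.png

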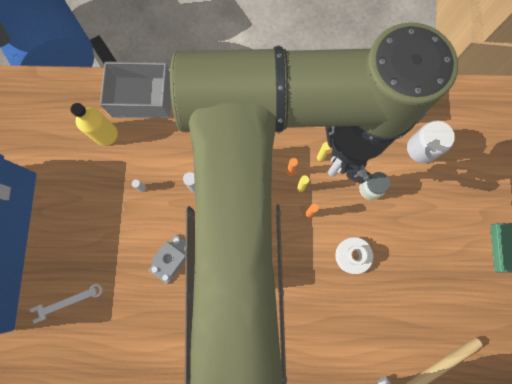

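Pin is held upright (gap 0.22, about 19 mm), foot at crop (268,450). Carrying it over the timber to above the bore.

Call:
carry_out(
  plan=[-10,0,0,0,1,-30,-1,0,0,1,-55,-2,0,0,1,-85,-4,0,0,1,-115,-5,0,0,1,-145,-7,0,0,1,-175,-8,0,0,1,-205,-10,0,0,1,-235,-11,0,0,1,-265,-13,0,0,1,-295,-14,0,0,1,-325,-16,0,0,1,-355,-17,0,0,1,-380,-18,0,0,1,-400,-19,0,0,1,-415,-20,0,0,1,-425,-20.5,0,0,1,-429,-20.7,0,0,1,-429,-20.7,0,0,1,-429,-20.7,0,0,1],
)

```text
t: 6.85
tool_pos: [0.4327, 0.2174, 0.2114]
ee_rot: [[0.499, -0.866, -0.0], [-0.866, -0.499, 0.001], [-0.002, -0.0, -1.0]]
wrist_force: [-0.7, -1.1, -2.3]
finger_gap: 0.225
```

Run:
```python
from h import *
im=ctrl.grab_frame("side");cv2.imwrite("pics/s4.png",im)
im=ctrl.grab_frame("top");cv2.imwrite("pics/t4.png",im)
go((.4326,.2178,.125),30)
```

```text
shift [-0.4 -0.1 86.5] jaw -150.1 turns [3.14, -0.001] tcp [0.4328 0.2173 0.2115] j [ 50.5 -15.8 -13.7  -0.1 -92.  -20.6] t 6.95 gap 0.22 F [ 1.  -0.2 -2.3] tilt 0.09
```

View pics/s4.png

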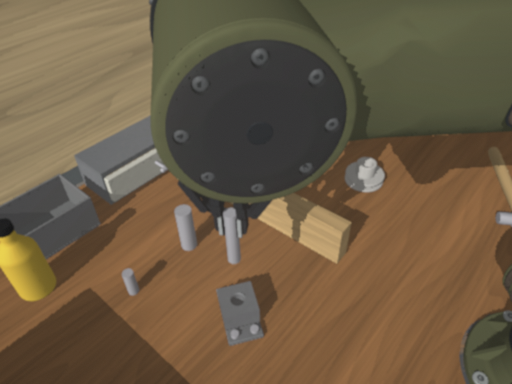

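View pics/t4.png

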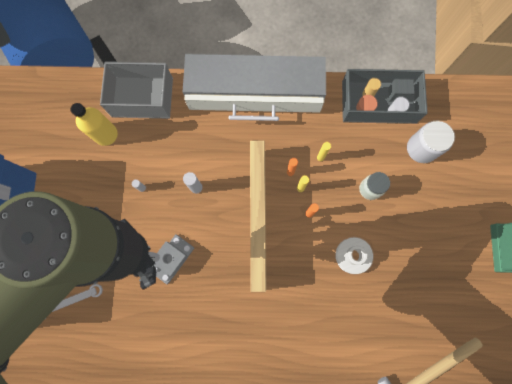

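Pin foot at side (233,262), bore at (238,299). Lowering until the foot is about 12 mm above the bracket, to compare the foot with the bore.

Call:
carry_out(
  plan=[-0.4,0,20,0,1,-0.4,0,40,0,1,-0.4,0,60,0,1,-0.4,0,75,0,1,-0.4,0,85,0,1,-0.4,0,93,0,1,-0.4,0,98,0,1,-0.4,0,98,0,1,-0.4,0,98,0,1],
)

```text
t: 7.85
tool_pos: [0.4329, 0.2179, 0.1141]
ee_rot: [[0.499, -0.867, 0.0], [-0.867, -0.499, 0.002], [-0.002, -0.001, -1.0]]
wrist_force: [-0.3, 0.1, -1.7]
finger_gap: 0.224
```

Run:
```python
from h import *
im=ctrl.grab_frame("side");cv2.imwrite("pics/s5r.png",im);cv2.imwrite("pics/s5.png",cv2.resize(im[220:350,190:290],None,fx=4,fy=4,interpolation=cv2.INTER_CUBIC))
im=ctrl.grab_frame("top");cv2.imwrite("pics/t5r.png",im);cv2.imwrite("pics/t5.png",cv2.resize(im[220:300,120:220],None,fx=6,fy=6,interpolation=cv2.INTER_CUBIC))
go((.4326,.2178,.066),30)
```

```text
shift [ 0.2  0.4 48.2] jaw -150.1 turns [3.141, -0.001] tcp [0.4328 0.218  0.1142] j [ 50.6 -15.  -23.2  -0.1 -81.6 -20.7] t 7.95 gap 0.221 F [ 0.  -0.5 -2.2] tilt 0.14
```

View pics/s5.png

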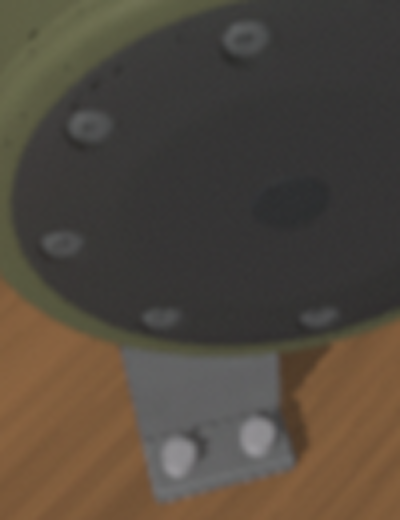

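View pics/t5.png

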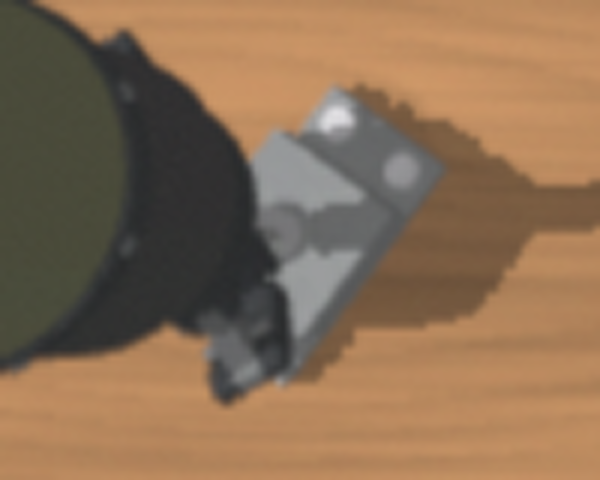

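The wrist hides the pin in the side view here. In the top view the bore/foot area is at crop (282,228). I'll compare the pin's actual offset from the TCP with its projection in the previous pictures.

Run:
```python
from h import *
s=cv2.imread("pics/s4.png");t=cv2.imread("pics/t5r.png")
print("s4 pred top/foot of pin",proj("side",(.4328,.2173,.2555)),proj("side",(.4328,.2173,.1555)))
cv2.imwrite("pics/s4c.png",cv2.resize(s[195:275,200:270],None,fx=7,fy=7,interpolation=cv2.INTER_CUBIC))
print("t5 pred foot",proj("top",(.4328,.218,.058)),"mid",proj("top",(.4328,.218,.1)),"bore",proj("top",(.4326,.2178,.045)))
cv2.imwrite("pics/t5c.png",cv2.resize(t[240:280,145:190],None,fx=13,fy=13,interpolation=cv2.INTER_CUBIC))
t0=cv2.imread("pics/top0.png")
cv2.imwrite("pics/t0c.png",cv2.resize(t0[240:280,145:190],None,fx=13,fy=13,interpolation=cv2.INTER_CUBIC))
```

```text
s4 pred top/foot of pin [229.11256259 209.44497977] [233.2840722  256.25855302]
t5 pred foot [166.09574988 258.29288866] mid [161.68694229 257.67674759] bore [167.45830282 258.55849926]
```

View pics/s4c.png

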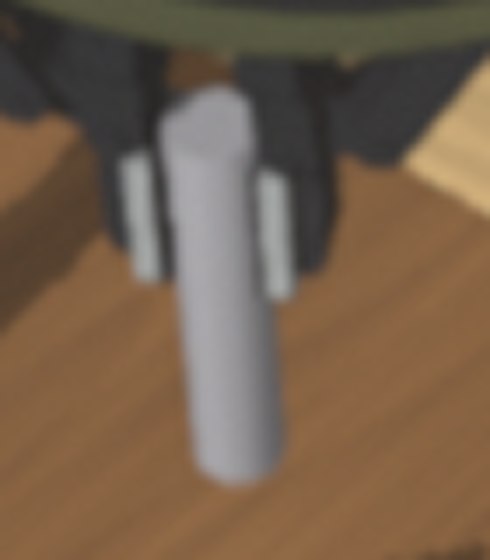

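View pics/t5c.png

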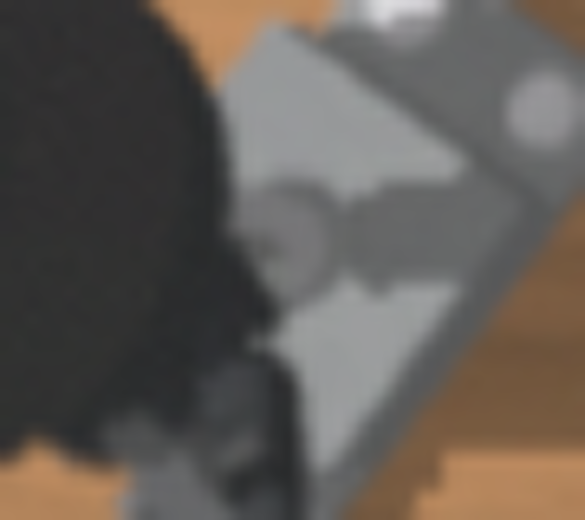

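View pics/t0c.png

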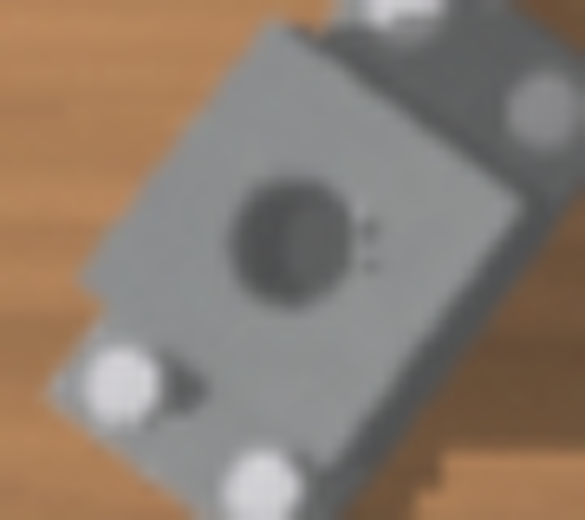

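Run:
```python
from h import *
print("bore side pred",proj("side",(.4326,.2178,.045)),"obs 237.6 298.2", "bore top pred",proj("top",(.4326,.2178,.045)),"obs 166.9 258.1")
print("pin0 top side pred",proj("side",(.629,-.164,.1)),"obs 286.2 131.4; top pred",proj("top",(.629,-.164,.1)),"obs 328.4 177.4")
# ray constraint of foot: side obs foot & top obs
print("foot, side obs at z .1555",onz("side",(233.9,259.1),.1555), "z .150",onz("side",(233.9,259.1),.150))
print("top of pin, side obs at .2555",onz("side",(229,212),.2555),.25,onz("side",(229,212),.25))
for z in(.050,.054,.058):print("t5 foot top obs",z,onz("top",(165.7,258.1),z))
```

```text
bore side pred [236.88849942 298.25455861] obs 237.6 298.2 bore top pred [167.45830282 258.55849926] obs 166.9 258.1
pin0 top side pred [285.76868138 131.36649348] obs 286.2 131.4; top pred [328.60517624 177.92041067] obs 328.4 177.4
foot, side obs at z .1555 [0.42829445 0.22070663 0.1555    ] z .150 [0.43158952 0.21766406 0.15      ]
top of pin, side obs at .2555 [0.42947504 0.22098765 0.2555    ] 0.25 [0.43358843 0.21720783 0.25      ]
t5 foot top obs 0.05 [0.43344905 0.22092125 0.05      ]
t5 foot top obs 0.054 [0.43333941 0.21994963 0.054     ]
t5 foot top obs 0.058 [0.43322977 0.21897801 0.058     ]
```

The fingers project where expected, but the pin appears about 5 mm lower in the grip than assumed: foot about 61 mm below the TCP, in line with the bore to within about 1 mm. Lowering gently with a -0.7 mm y trim and watching the force.

Call:
carry_out(
  plan=[0.6,0.4,0,0,1,0.6,0.4,0,0,1,0.6,0.4,2,0,1,0.6,0.4,4,0,1,0.6,0.4,5.5,0,1,0.6,0.4,7,0,1,0.6,0.4,8,0,1,0.6,0.4,9,0,1,0.6,0.4,10,0,1,0.6,0.4,11,0,1,0.6,0.4,11,0,1],
)

```text
t: 9.05
tool_pos: [0.4327, 0.2173, 0.1031]
ee_rot: [[0.499, -0.867, 0.0], [-0.867, -0.499, 0.002], [-0.002, -0.001, -1.0]]
wrist_force: [0.2, 0.5, -3.0]
finger_gap: 0.218
```

Run:
```python
from h import *
im=ctrl.grab_frame("top");cv2.imwrite("pics/t6.png",cv2.resize(im[240:280,145:190],None,fx=13,fy=13,interpolation=cv2.INTER_CUBIC))
go((.4326,.2173,.066),30)
print(ctrl.get_state()["torque"])
```

```text
shift [-0.   0.3 37.2] jaw -150.1 turns [3.141, -0.001] tcp [0.4328 0.2173 0.1032] j [ 50.6 -14.8 -24.2  -0.1 -80.4 -20.6] t 9.1 gap 0.218 F [-0.4 -0.3 -3.3] tilt 0.14
[-0.03544548 -0.0329923  -0.02235364]
```

View pics/t6.png

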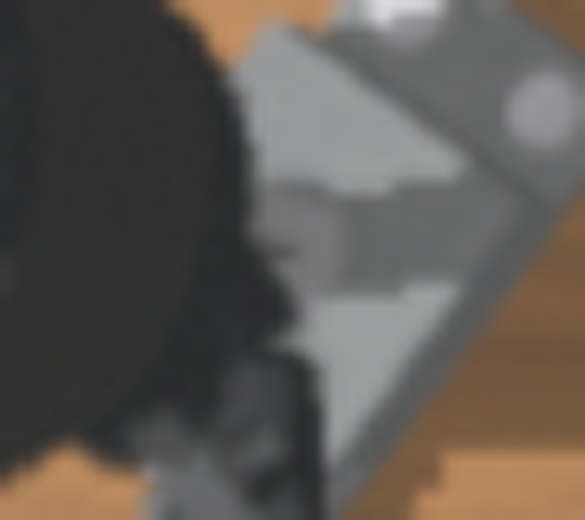

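No contact yet (force is just the pin's weight). The foot looks centred on the bore row: 240 against 241 in the crop. Continuing down.

Call:
carry_out(
  plan=[0,0,1,0,1,0,0,2,0,1,0,0,3,0,1,0,0,4,0,1,0,0,5,0,1,0,0,6,0,1,0,0,6,0,1],
)

```text
t: 9.8
tool_pos: [0.433, 0.2172, 0.0972]
ee_rot: [[0.499, -0.867, 0.001], [-0.867, -0.499, 0.002], [-0.001, -0.002, -1.0]]
wrist_force: [2.2, -2.2, -1.4]
finger_gap: 0.222
```

Run:
```python
from h import *
go((.4326,.2173,.066),30)
print(ctrl.get_state()["torque"])
```

```text
shift [-0.2  0.3 31.2] jaw -150.1 turns [3.14, -0.001] tcp [0.433  0.2172 0.0972] j [ 50.5 -14.6 -24.7  -0.  -79.8 -20.6] t 9.8 gap 0.222 F [ 2.2 -2.2 -1.4] tilt 0.13
[-6.38503642e-01 -9.74809435e-01  5.04514787e-04]
```

The wall touches lightly and pushes the pin toward tool +x. I'll yield 0.8 mm that way and go on.

Call:
carry_out(
  plan=[0.8,0,0,0,1,0.8,0,0,0,1,0.8,0,1,0,1,0.8,0,2,0,1,0.8,0,3,0,1,0.8,0,3,0,1],
)

```text
t: 10.4
tool_pos: [0.4332, 0.2165, 0.0938]
ee_rot: [[0.499, -0.867, 0.0], [-0.867, -0.499, 0.002], [-0.002, -0.001, -1.0]]
wrist_force: [0.2, 0.1, -2.6]
finger_gap: 0.219
```

Run:
```python
from h import *
im=ctrl.grab_frame("top");cv2.imwrite("pics/t7.png",cv2.resize(im[240:280,145:190],None,fx=13,fy=13,interpolation=cv2.INTER_CUBIC))
go((.4326,.2173,.066),30)
print(ctrl.get_state()["torque"])
```

```text
shift [-0.9  0.1 27.9] jaw -150.1 turns [3.14, -0.001] tcp [0.4332 0.2165 0.0939] j [ 50.5 -14.5 -25.   -0.1 -79.4 -20.5] t 10.45 gap 0.22 F [ 0.6  0.4 -3.2] tilt 0.11
[-0.00424863 -0.06638199  0.02621568]
```

View pics/t7.png

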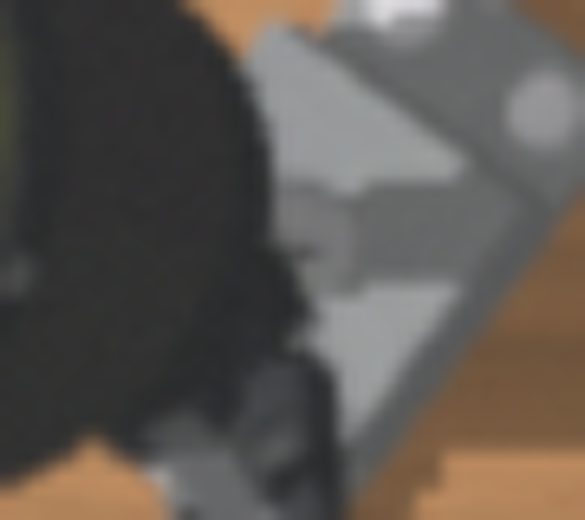

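Force is back to weight only, with no sideways load, so the foot is in the bore. Continuing.

Call:
carry_out(
  plan=[0,0,2,0,1,0,0,4,0,1,0,0,6,0,1,0,0,8,0,1,0,0,10,0,1,0,0,12,0,1,0,0,12,0,1],
)

```text
t: 11.15
tool_pos: [0.4331, 0.2165, 0.0815]
ee_rot: [[0.499, -0.867, 0.0], [-0.867, -0.499, 0.002], [-0.001, -0.001, -1.0]]
wrist_force: [0.5, -0.4, -2.6]
finger_gap: 0.22
```

Run:
```python
from h import *
go((.4326,.2173,.066),30)
print(ctrl.get_state()["torque"])
```

```text
shift [-1.   0.1 15.5] jaw -150.1 turns [3.141, -0.001] tcp [0.4331 0.2165 0.0815] j [ 50.5 -14.1 -25.9  -0.1 -78.1 -20.5] t 11.15 gap 0.22 F [ 0.5 -0.4 -2.6] tilt 0.1
[-0.03039943 -0.15120195  0.02339256]
```

Call:
carry_out(
  plan=[0,0,2,0,1,0,0,4,0,1,0,0,6,0,1,0,0,7,0,1,0,0,8,0,1,0,0,9,0,1,0,0,9,0,1],
)

```text
t: 11.85
tool_pos: [0.4331, 0.2165, 0.0724]
ee_rot: [[0.499, -0.867, 0.0], [-0.867, -0.499, 0.002], [-0.001, -0.001, -1.0]]
wrist_force: [0.1, 0.5, -2.4]
finger_gap: 0.223
```

Run:
```python
from h import *
go((.4326,.2173,.066),30)
print(ctrl.get_state()["torque"])
```

```text
shift [-1.   0.1  6.4] jaw -150.1 turns [3.14, -0.001] tcp [0.4331 0.2165 0.0724] j [ 50.5 -13.8 -26.7  -0.1 -77.  -20.5] t 11.85 gap 0.223 F [ 0.1  0.5 -2.4] tilt 0.1
[-0.06364855 -0.24883015  0.00602018]
```

Call:
carry_out(
  plan=[0,0,1,0,1,0,0,2,0,1,0,0,3,0,1,0,0,4,0,1,0,0,4,0,1],
)

```text
t: 12.35
tool_pos: [0.4331, 0.2165, 0.0684]
ee_rot: [[0.499, -0.867, 0.0], [-0.867, -0.499, 0.002], [-0.001, -0.001, -1.0]]
wrist_force: [0.0, -0.4, -2.1]
finger_gap: 0.221
```

Run:
```python
from h import *
go((.4326,.2173,.066),30)
print(ctrl.get_state()["torque"])
```

```text
shift [-1.   0.1  2.4] jaw -150.1 turns [3.14, -0.001] tcp [0.4331 0.2165 0.0684] j [ 50.5 -13.6 -27.   -0.1 -76.6 -20.5] t 12.35 gap 0.221 F [ 0.  -0.4 -2.1] tilt 0.1
[-0.07325631 -0.18874783  0.00103158]
```

Call:
carry_out(
  plan=[0,0,1,0,1,0,0,2,0,1,0,0,2.5,0,1,0,0,3,0,1,0,0,3,0,1],
)

```text
t: 12.85
tool_pos: [0.4337, 0.2166, 0.0683]
ee_rot: [[0.5, -0.866, 0.002], [-0.866, -0.5, 0.002], [-0.001, -0.003, -1.0]]
wrist_force: [-6.4, -3.7, 13.7]
finger_gap: 0.22
```

Run:
```python
from h import *
go((.4326,.2173,.066),30)
print(ctrl.get_state()["torque"])
```

```text
shift [-1.2  0.6  2.3] jaw -150.0 turns [3.141, -0.001] tcp [0.4337 0.2166 0.0683] j [ 50.5 -13.7 -27.    0.  -76.5 -20.5] t 12.85 gap 0.22 F [-6.4 -3.7 13.7] tilt 0.16
[-0.97979331  2.79067135 -0.00347785]
```

The floor is reached at TCP z=0.068, where further lowering only raises the force to about 14 N. Unloading, then opening.

Call:
carry_out(
  plan=[-0.5,0.5,0,0,1,-0.5,0.5,0,0,1,-0.5,0.5,0,0,0.2,-0.5,0.5,0,0,0.1,-0.5,0.5,0,0,0,-0.5,0.5,0,0,0,-0.5,0.5,0,0,0,-0.5,0.5,0,0,0,-0.5,0.5,0,0,0,-0.5,0.5,-10,0,0,-0.5,0.5,-25,0,0,-0.5,0.5,-45,0,0,-0.5,0.5,-75,0,0,-0.5,0.5,-110,0,0,-0.5,0.5,-145,0,0,-0.5,0.5,-165,0,0,-0.5,0.5,-165,0,0],
)

```text
t: 14.55
tool_pos: [0.4338, 0.2169, 0.2388]
ee_rot: [[0.499, -0.866, 0.008], [-0.866, -0.499, 0.007], [-0.002, -0.01, -1.0]]
wrist_force: [0.9, -0.1, -0.1]
finger_gap: 0.499
```

Run:
```python
from h import *
im=ctrl.grab_frame("side");cv2.imwrite("pics/s8r.png",im);cv2.imwrite("pics/s8.png",cv2.resize(im[220:350,180:300],None,fx=4,fy=4,interpolation=cv2.INTER_CUBIC))
im=ctrl.grab_frame("top");cv2.imwrite("pics/t8.png",cv2.resize(im[220:300,120:220],None,fx=6,fy=6,interpolation=cv2.INTER_CUBIC))
go((.452,-.238,.235),30)
```

```text
shift [403.5 210.4  -2. ] jaw -150.0 turns [3.141, -0.001] tcp [0.4327 0.2166 0.2345] j [ 50.6 -15.8 -11.4   0.  -94.2 -20.6] t 14.65 gap 0.505 F [-0.2 -0.5  0.6] tilt 0.27
```

View pics/s8.png

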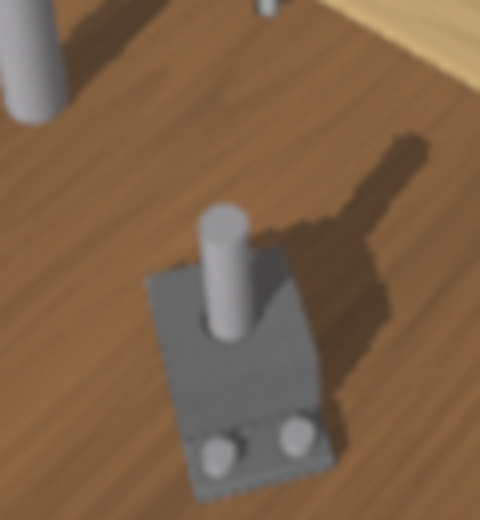

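View pics/t8.png

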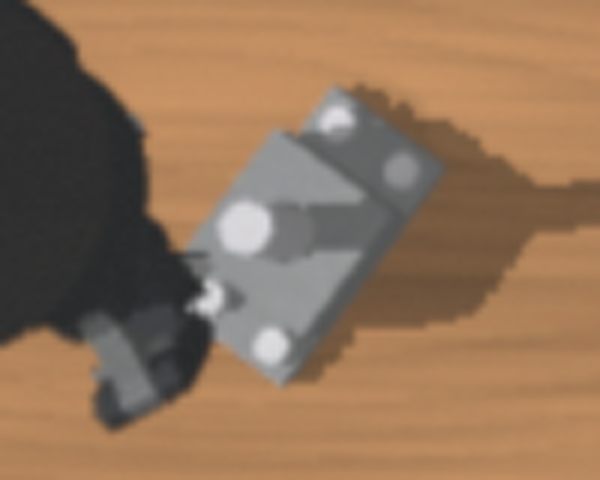

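Pin stands seated and upright: cap at side (236,275) and top (160,257), shadow straight, fingers clear. Measuring the pin top and pulley.

Run:
```python
from h import *
s=cv2.imread("pics/s8r.png");t=cv2.imread("pics/top0.png")
p,e=tri((160.2,257.4),(236.1,275.1));print("pintop",p,e,onz("top",(160.2,257.4),.11),onz("side",(236.1,275.1),.11))
print("bore pix->",tri((166.9,258.1),(237.6,298.2)))
cv2.imwrite("pics/pu.png",cv2.resize(s[145:200,335:395],None,fx=9,fy=9,interpolation=cv2.INTER_CUBIC))
cv2.imwrite("pics/pt.png",cv2.resize(t[230:282,328:382],None,fx=9,fy=9,interpolation=cv2.INTER_CUBIC))
```

```text
pintop [0.43176389 0.21783257 0.11042176] 0.003103997945438358 [0.43304864 0.21886843 0.11      ] [0.43058956 0.21688705 0.11      ]
bore pix-> (array([0.43246297, 0.21813233, 0.04611355]), np.float64(0.0028268633534707325))
```

View pics/pu.png

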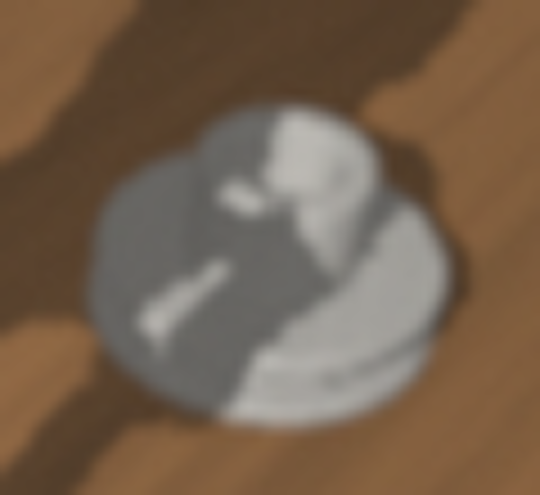

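View pics/pt.png

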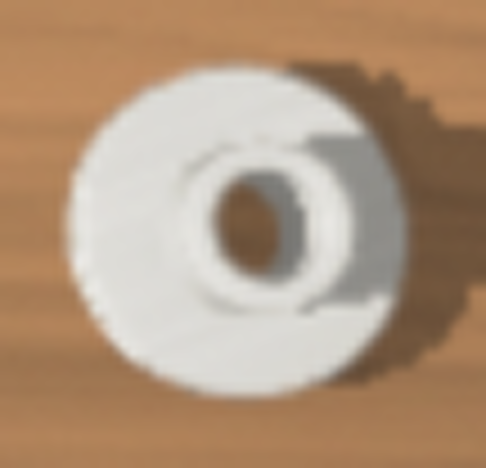

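Run:
```python
from h import *
print(tri((357.0,254.8),(366.8,162.8)),onz("top",(357.0,254.8),.052),onz("side",(366.8,162.8),.052))
go((.4525,-.2390,.235),30)
```

```text
(array([ 0.45144649, -0.23959354,  0.05015532]), np.float64(0.0030155862480004372)) [ 0.45269703 -0.23844044  0.052     ] [ 0.44917496 -0.2381652   0.052     ]
shift [404.6 210.4  -2. ] jaw -150.0 turns [3.141, -0.001] tcp [0.4327 0.2166 0.2345] j [ 50.6 -15.8 -11.4   0.  -94.2 -20.6] t 14.65 gap 0.505 F [-0.2 -0.5  0.6] tilt 0.27
```

Pulley at (0.451,-0.239), with the triangulated hub top at z=0.050 against 0.052 expected. Crossing at this height with the gripper fully open.

Call:
carry_out(
  plan=[30,15,-2,0,0,70,36,-2,0,-1,110,57,-2,0,-1,150,78,-2,0,-1,190,99,-2,0,-1,230,120,-2,0,-1,270,141,-2,0,-1,310,162,-2,0,-1,345,180,-2,0,-1,375,196,-2,0,-1,395,206,-2,0,-1,404,211.4,-2,0,-1,404,211.4,-2,0,-1,404,211.4,-2,0,-1],
)

```text
t: 16.05
tool_pos: [0.4513, -0.2385, 0.2346]
ee_rot: [[0.5, -0.866, 0.003], [-0.866, -0.5, 0.004], [-0.002, -0.004, -1.0]]
wrist_force: [0.3, 1.0, -0.9]
finger_gap: 0.999
```

Run:
```python
from h import *
im=ctrl.grab_frame("side");cv2.imwrite("pics/s9.png",im)
im=ctrl.grab_frame("top");cv2.imwrite("pics/t9.png",im)
go((.4513,-.239,.08),30)
```

```text
shift [  0.9   1.3 155.1] jaw -150.0 turns [-3.141, 0.001] tcp [ 0.4515 -0.2381  0.2351] j [ -5.3 -11.5  -7.7  -0.2 -93.7  35.4] t 16.15 gap 0.998 F [-0.4  0.6 -1. ] tilt 0.28
```

View pics/s9.png

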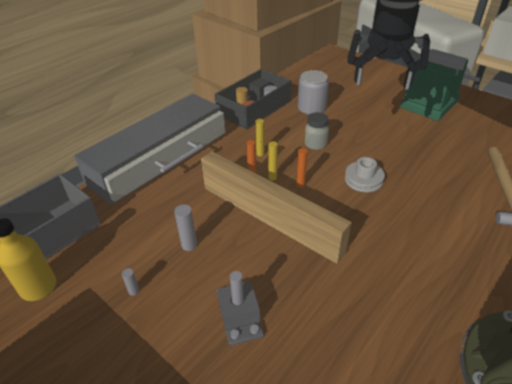

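View pics/t9.png

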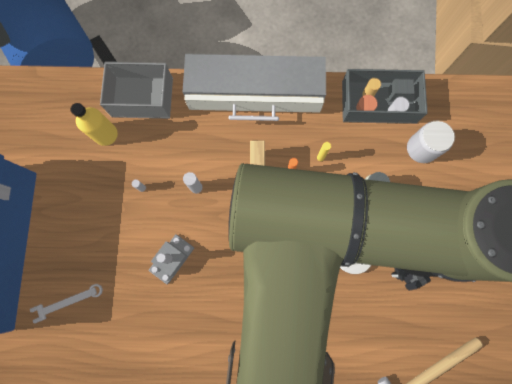

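The pin stands seated at side (237,290). The open gripper is above the pulley at (365,175). Descending to just above the hub for a check.

Call:
carry_out(
  plan=[0.9,1.3,40,0,-1,0.9,1.3,75,0,-1,0.9,1.3,105,0,-1,0.9,1.3,130,0,-1,0.9,1.3,150,0,-1,0.9,1.3,165,0,-1,0.9,1.3,173,0,-1,0.9,1.3,173,0,-1,0.9,1.3,173,0,-1],
)

```text
t: 17.05
tool_pos: [0.452, -0.2389, 0.0631]
ee_rot: [[0.501, -0.865, 0.005], [-0.865, -0.501, 0.003], [-0.0, -0.006, -1.0]]
wrist_force: [-0.4, -0.8, 0.6]
finger_gap: 0.999
```

Run:
```python
from h import *
im=ctrl.grab_frame("side");cv2.imwrite("pics/s10.png",cv2.resize(im[80:210,310:430],None,fx=4,fy=4,interpolation=cv2.INTER_CUBIC))
go((.4513,-.239,.025),30)
```

```text
shift [-0.4  0.9 38.3] jaw -149.9 turns [-3.141, 0.001] tcp [ 0.4521 -0.239   0.0633] j [ -5.4  -9.  -23.5  -0.2 -75.2  35.5] t 17.1 gap 0.996 F [ 0.3 -0.  -1. ] tilt 0.34
```

View pics/s10.png

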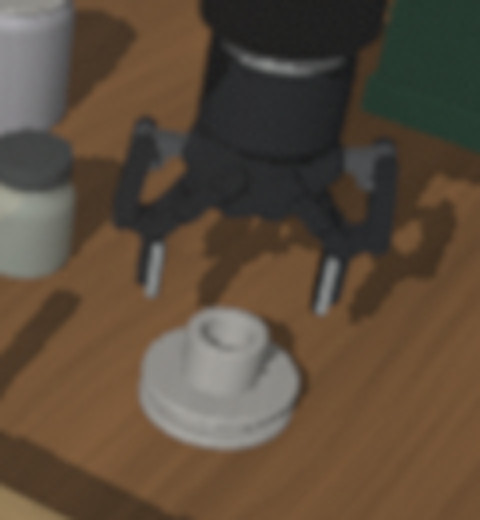

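Run:
```python
from h import *
s=ctrl.get_state();R=s["ee_rot"];T=s["tool_pos"]
for r in(0,.013):
  for y in(-.0425,.0425):
    for x in (-.011,.011):
      X=T+R@np.array([x,y,-r]);u=proj("side",X);print(r,y,x,((u-[310,80]+.5)*4-.5).round(0))
u=proj("side",(.4513,-.239,.052));print("hub pred",((u-[310,80]+.5)*4-.5).round(0))
```

```text
0 -0.0425 -0.011 [152. 318.]
0 -0.0425 0.011 [153. 295.]
0 0.0425 -0.011 [305. 334.]
0 0.0425 0.011 [304. 311.]
0.013 -0.0425 -0.011 [155. 300.]
0.013 -0.0425 0.011 [156. 277.]
0.013 0.0425 -0.011 [309. 316.]
0.013 0.0425 0.011 [308. 292.]
hub pred [226. 331.]
```

Fingertips are where predicted to within about 1 px, and the hub agrees to about 2 mm. Descending to TCP z about 0.024, clear of the disc top at 0.022, and closing.

Call:
carry_out(
  plan=[-0.4,0.9,12,0,-1,-0.4,0.9,24,0,-1,-0.4,0.9,33,0,-1,-0.4,0.9,39,0,-1,-0.4,0.9,39,0,-1,-0.4,0.9,39,0,0.1,-0.4,0.9,39,0,0.3,-0.4,0.9,39,0,1,-0.4,0.9,39,0,1,-0.4,0.9,39,0,1,-0.4,0.9,39,0,1,-0.4,0.9,39,0,1,-0.4,0.9,39,0,1,-0.4,0.9,39,0,1],
  grip_force=80,
)

```text
t: 18.5
tool_pos: [0.4521, -0.2391, 0.0255]
ee_rot: [[0.501, -0.865, 0.007], [-0.865, -0.501, 0.002], [0.002, -0.007, -1.0]]
wrist_force: [0.4, 1.8, 6.1]
finger_gap: 0.514
```

Run:
```python
from h import *
im=ctrl.grab_frame("side");cv2.imwrite("pics/s11.png",cv2.resize(im[80:210,310:430],None,fx=4,fy=4,interpolation=cv2.INTER_CUBIC))
go((.4513,-.239,.16),30)
```

```text
shift [  -0.3   -0.3 -134.5] jaw -149.9 turns [-3.14, 0.001] tcp [ 0.4522 -0.2391  0.0255] j [ -5.4  -7.4 -26.2  -0.2 -70.8  35.5] t 18.55 gap 0.514 F [0.3 2.1 6.2] tilt 0.43
```

View pics/s11.png

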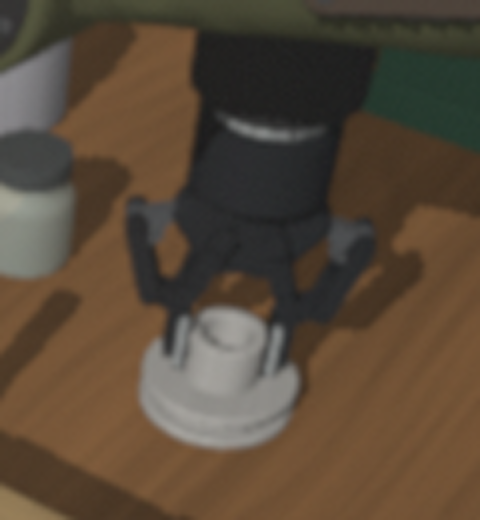

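The pads hold the hub symmetrically: left pad at crop (180,345), right at (275,352), hub at (228,335). The gap of about 44 mm suits the 46 mm hub. Lifting.

Call:
carry_out(
  plan=[0,0,-3,0,1,0,0,-8,0,1,0,0,-16,0,1,0,0,-28,0,1,0,0,-45,0,1,0,0,-65,0,1,0,0,-85,0,1,0,0,-105,0,1,0,0,-125,0,1,0,0,-143,0,1,0,0,-155,0,1,0,0,-160,0,1,0,0,-160,0,1,0,0,-160,0,1],
)

```text
t: 19.95
tool_pos: [0.4506, -0.2393, 0.1844]
ee_rot: [[0.501, -0.865, 0.006], [-0.865, -0.501, 0.003], [0.0, -0.006, -1.0]]
wrist_force: [0.6, 0.0, -5.8]
finger_gap: 0.513
```

Run:
```python
from h import *
im=ctrl.grab_frame("side");cv2.imwrite("pics/s12.png",cv2.resize(im[0:190,290:450],None,fx=3,fy=3,interpolation=cv2.INTER_CUBIC))
go((.4325,.217,.185),30)
print(ctrl.get_state()["torque"])
```

```text
shift [-403.9 -213.     0.6] jaw -149.9 turns [-3.14, 0.001] tcp [ 0.4506 -0.2393  0.1842] j [ -5.5 -11.8 -13.2  -0.2 -88.3  35.5] t 20.0 gap 0.517 F [-0.1  0.5 -5.3] tilt 0.36
[0.02084006 0.05375987 0.03354132]
```

View pics/s12.png

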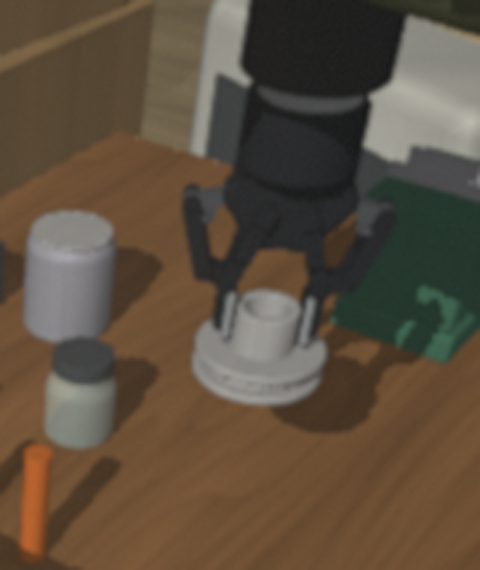

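Pulley is held level with the hub up (underside about 0.159). Carrying it over the timber toward the pin.

Call:
carry_out(
  plan=[-8,-4,0,0,1,-25,-13,0,0,1,-50,-26,0,0,1,-80,-42,0,0,1,-110,-58,0,0,1,-140,-74,0,0,1,-170,-90,0,0,1,-200,-106,0,0,1,-230,-121,0,0,1,-260,-137,0,0,1,-290,-153,0,0,1,-320,-169,0,0,1,-345,-182,0,0,1,-368,-194,0,0,1,-386,-203,0,0,1,-398,-210,0,0,1,-403.7,-213.4,0,0,1,-403.7,-213.4,0,0,1,-403.7,-213.4,0,0,1,-403.7,-213.4,0,0,1],
)

```text
t: 22.0
tool_pos: [0.4331, 0.2163, 0.1857]
ee_rot: [[0.5, -0.866, 0.006], [-0.866, -0.5, 0.003], [0.0, -0.006, -1.0]]
wrist_force: [0.0, 0.1, -4.2]
finger_gap: 0.514
```

Run:
```python
from h import *
im=ctrl.grab_frame("side");cv2.imwrite("pics/s13.png",im)
im=ctrl.grab_frame("top");cv2.imwrite("pics/t13.png",im)
go((.4332,.2168,.151),30)
```

```text
shift [-0.3 -0.1 34.7] jaw -150.0 turns [-3.141, 0.0] tcp [0.4331 0.2164 0.1857] j [ 50.6 -16.2 -16.8   0.1 -89.  -20.6] t 22.1 gap 0.515 F [-0.  -0.1 -5.3] tilt 0.37
```

View pics/s13.png

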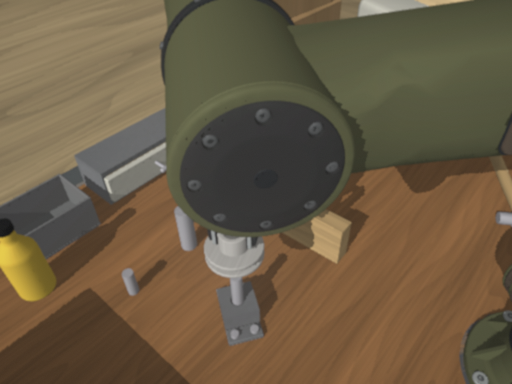

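View pics/t13.png

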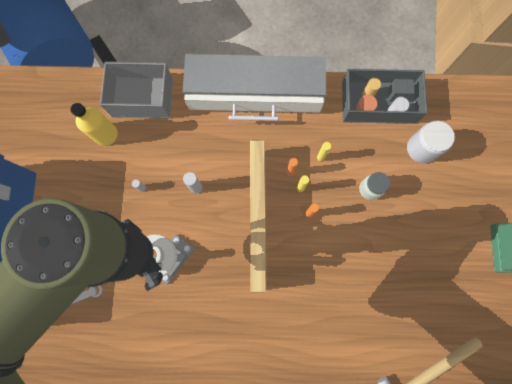

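Pulley over the pin: disc at side (234,253), pin below at (237,290). I'll measure the disc edge in both views to check the centring.

Run:
```python
from h import *
s=cv2.imread("pics/s13.png");t=cv2.imread("pics/t13.png")
# predicted outlines if centred at guess
def circ(n,c,r):
    a=np.linspace(0,2*np.pi,73);return np.array([proj(n,(c[0]+r*np.cos(q),c[1]+r*np.sin(q),c[2])) for q in a])
cv2.imwrite("pics/s13c.png",cv2.resize(s[225:315,190:280],None,fx=6,fy=6,interpolation=cv2.INTER_CUBIC))
cv2.imwrite("pics/t13c.png",cv2.resize(t[225:290,130:195],None,fx=9,fy=9,interpolation=cv2.INTER_CUBIC))
for n,o,k in(("side",(190,225),6),("top",(130,225),9)):
    for z in(.160,.182):
        p=(circ(n,(.4331,.2164,z),.045)-o+.5)*k-.5;print(n,z,"x",p[:,0].min().round(),p[:,0].max().round(),"y",p[:,1].min().round(),p[:,1].max().round())
    print("pintop",(proj(n,(.4331,.2164,.11))-o+.5)*k-.5)
```

```text
side 0.16 x 85.0 440.0 y 44.0 322.0
side 0.182 x 75.0 439.0 y -13.0 265.0
pintop [273.46957535 297.01370642]
top 0.16 x 42.0 423.0 y 97.0 483.0
top 0.182 x 11.0 402.0 y 89.0 485.0
pintop [285.64373542 295.64207087]
```

View pics/s13c.png

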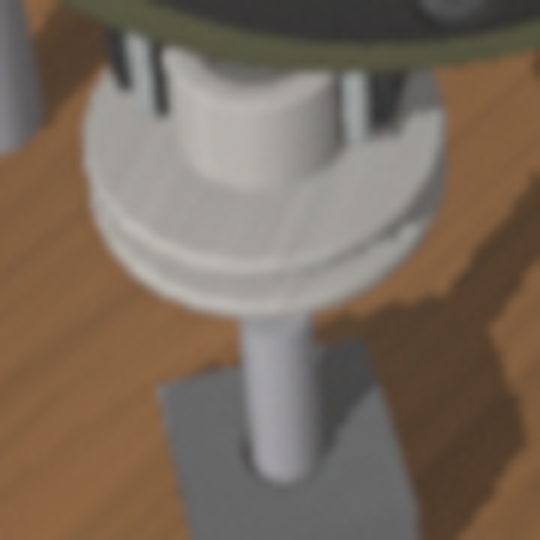

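View pics/t13c.png

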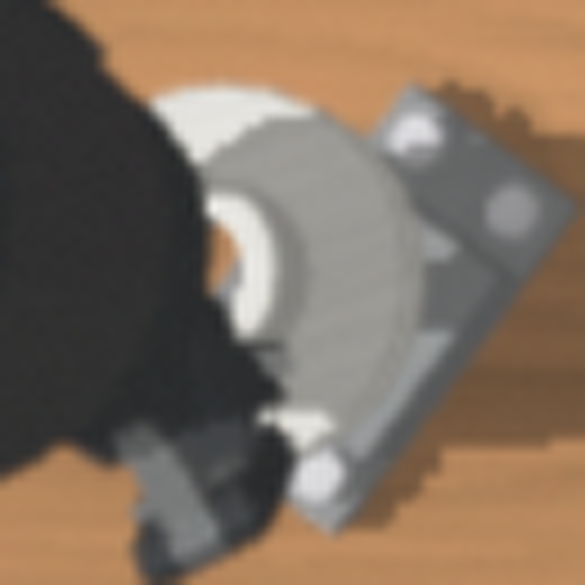

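Run:
```python
from h import *
from scipy.optimize import least_squares
c=np.array([.4331,.2164,.171])
def J(n):
    return np.array([(proj(n,c+e)-proj(n,c-e))/.002 for e in np.eye(3)*.001]).T
A=np.vstack([J("side"),J("top")]);print((A/1000).round(2))
for b in([.2,-2.2,1.1,-.7],[.2,-2.2,1.3,-.7],[.2,-2.2,.9,-.4]):
    x,r,_,_=np.linalg.lstsq(A,np.array(b),rcond=None);x2=np.linalg.lstsq(A[:,:2],np.array(b),rcond=None)[0];print((x*1000).round(1),(r),(x2*1000).round(1))
# edges along rows/cols
t=cv2.imread("pics/t13.png");s=cv2.imread("pics/s13.png")
print("top col 155..158 rows 228-240",cv2.cvtColor(t,6)[228:242,154:158].T)
print("top row 255..258 cols 168-182",cv2.cvtColor(t,6)[254:259,170:184])
print("side rows 270-282 at cols 224..228",cv2.cvtColor(s,6)[270:284,222:228].T)
```

```text
[[-0.48 -0.46 -0.04]
 [-0.33  0.39 -0.43]
 [ 0.04 -0.47 -0.13]
 [-0.48 -0.01 -0.02]]
[ 1.6 -2.5  1.5] [0.01845104] [ 2.1 -2.8]
[ 1.8 -2.7  1.2] [0.05035246] [ 2.2 -2.9]
[ 1.2 -2.2  2.2] [0.06345326] [ 1.8 -2.6]
top col 155..158 rows 228-240 [[151 150 153 155 156 161 188 224 226 226 227 227 218 176]
 [150 150 154 154 155 158 183 223 226 226 228 226 212 161]
 [150 150 153 155 156 158 178 220 225 227 226 217 175 154]
 [152 150 152 156 155 158 175 213 225 227 219 178 155 152]]
top row 255..258 cols 168-182 [[152 153 153 152 147 140 137 117 109 108 103 102 101  97]
 [153 153 151 151 145 142 137 112 104 102 103 102 103 102]
 [152 151 151 151 147 146 138 113 103 102 103 102 102 102]
 [152 152 154 154 149 146 136 113 103 102 103 103 103 101]
 [154 155 155 154 147 146 133 110 103 103 103 103 101  94]]
side rows 270-282 at cols 224..228 [[162 159 161 171 181 172 141 112 105 107 109 110 110 109]
 [163 159 159 167 179 178 149 117 107 108 110 110 111 107]
 [164 159 159 164 176 178 156 122 109 110 111 111 110 108]
 [165 158 158 162 174 181 163 130 111 110 111 112 110 107]
 [165 159 159 162 173 182 167 136 114 110 111 111 109 105]
 [168 160 159 162 171 181 172 143 116 110 111 110 107 103]]
```

Both views agree that the pulley sits about (+1.7,-2.5) mm off the pin. Correcting along tool -x by 2.6 mm and lowering to the 15 mm hover.

Call:
carry_out(
  plan=[-1.3,0,0,0,1,-2.6,0,0,0,1,-2.6,0,5,0,1,-2.6,0,11,0,1,-2.6,0,17,0,1,-2.6,0,23,0,1,-2.6,0,28,0,1,-2.6,0,32,0,1,-2.6,0,34,0,1,-2.6,0,35,0,1,-2.6,0,35,0,1,-2.6,0,35,0,1],
)

```text
t: 23.3
tool_pos: [0.4321, 0.2188, 0.151]
ee_rot: [[0.5, -0.866, 0.006], [-0.866, -0.5, 0.004], [-0.0, -0.007, -1.0]]
wrist_force: [-0.0, 0.2, -4.2]
finger_gap: 0.514
```

Run:
```python
from h import *
s=ctrl.grab_frame("side");t=ctrl.grab_frame("top")
cv2.imwrite("pics/s14c.png",cv2.resize(s[235:325,190:280],None,fx=6,fy=6,interpolation=cv2.INTER_CUBIC))
cv2.imwrite("pics/t14c.png",cv2.resize(t[225:290,130:195],None,fx=9,fy=9,interpolation=cv2.INTER_CUBIC))
go((.4318,.2186,.1505),30)
def circ(n,c,r):
    a=np.linspace(0,2*np.pi,361);return np.array([proj(n,(c[0]+r*np.cos(q),c[1]+r*np.sin(q),c[2])) for q in a])
T=ctrl.get_state()["tool_pos"];ub=T[2]-.0255
for n,o,k in(("side",(190,235),6),("top",(130,225),9)):
    for z in(ub,ub+.022):
        p=(circ(n,(.4331,.2164,z),.045)-o+.5)*k-.5;print(n,round(z,3),"x",p[:,0].min().round(),p[:,0].max().round(),"y",p[:,1].min().round(),p[:,1].max().round())
```

```text
shift [0.1 0.4 0.5] jaw -150.0 turns [-3.141, 0.0] tcp [0.4321 0.2188 0.151 ] j [ 50.9 -15.9 -20.2   0.1 -85.3 -20.9] t 23.4 gap 0.515 F [-0.4  0.5 -4.2] tilt 0.4
side 0.125 x 98.0 442.0 y 70.0 346.0
side 0.147 x 90.0 441.0 y 16.0 293.0
top 0.125 x 87.0 453.0 y 110.0 481.0
top 0.147 x 59.0 434.0 y 102.0 482.0
```

View pics/s14c.png

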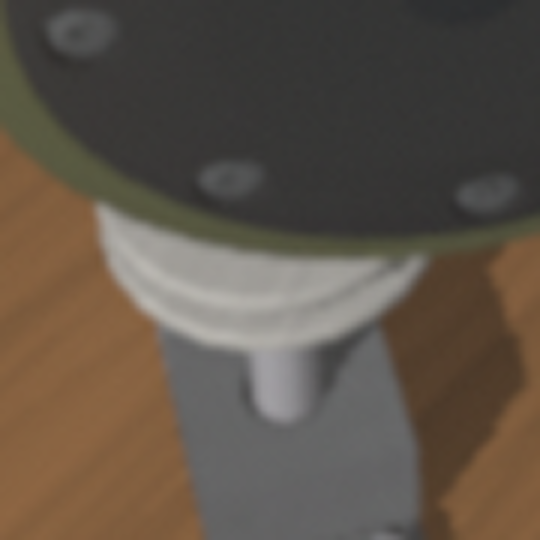

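View pics/t14c.png

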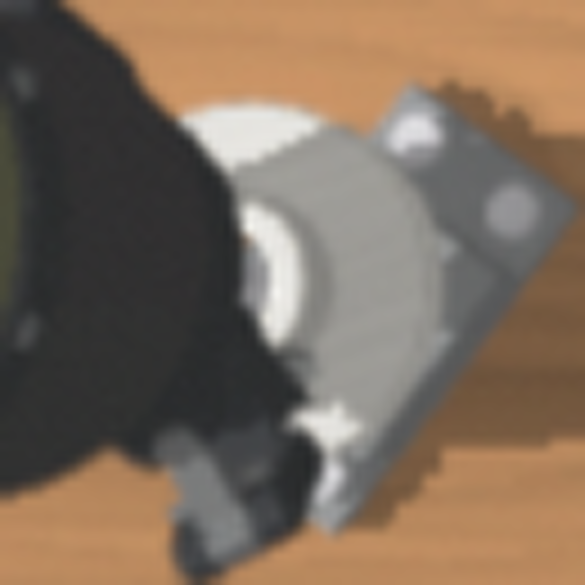

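Against the outline expected for a pulley centred on the pin, the disc edges differ by 0 to 0.5 px (≤1 mm) in both views. The lower rim is at side crop (275,349) and top crop column 443. The pin is upright, the underside is about 15 mm above its top, and the wrist load is just the pulley. One last check of the rest of the scene, then handing in.

Run:
```python
from h import *
t=ctrl.grab_frame("top");t0=cv2.imread("pics/top0.png")
for n,(x0,y0,x1,y1) in dict(timber=(245,135,272,295),stub=(130,175,150,196),thick=(180,170,206,196),jar=(358,170,392,202)).items():
    print(n,"mean diff",cv2.absdiff(t,t0)[y0:y1,x0:x1].mean().round(1))
s=ctrl.get_state();print(abs(s["qvel"]).max(),s["tool_pos"],s["finger_gap"],s["t"])
ctrl.hand_in()
```

```text
timber mean diff 17.6
stub mean diff 10.3
thick mean diff 11.0
jar mean diff 11.2
0.22518353105584307 [0.43206563 0.21880712 0.15093356] 0.5127630005571769 23.45
the job is handed in; nothing more can be done
```

Run:
```python
import cv2,numpy as np
t=cv2.imread("pics/t13.png");a=cv2.imread("pics/top0.png")
g=lambda i:cv2.cvtColor(i,6).astype(np.float32)
for n,(x0,y0,x1,y1) in dict(timber=(245,135,272,295),stub=(130,175,150,196),thick=(180,170,206,196),jar=(358,170,392,202),background=(470,100,505,180)).items():
    print(n,cv2.phaseCorrelate(g(a)[y0:y1,x0:x1],g(t)[y0:y1,x0:x1]),cv2.absdiff(t,a)[y0:y1,x0:x1].mean())
```

```text
timber ((0.5241572360886124, 0.1371060076800461), 0.4095078044467502) 15.024537037037037
stub ((-0.03476009507610378, 0.0449899544095409), 1.0181336291134357) 9.093650793650793
thick ((0.49675609339067783, 0.5426218206076516), 0.9991966647048709) 9.752465483234714
jar ((-0.09286891261252705, -0.23566039201286415), 0.8104293789300654) 10.060049019607844
background ((-0.02575597712504063, 0.04359283489278454), 1.0129978300796614) 8.418214285714285
```

The long slim pin is standing in the bracket's bore and released, and I handed in at 23.5 s while holding the pulley above it. The rig gives no verdict, so these are my own checks.

- **Pin:** I lowered it until the bore floor stopped it, then let go. The cameras put its top at z = 0.1104 m (0.110 expected), upright. The bore wall touched lightly on the way in and I moved 0.8 mm to free it.
- **Pulley:** I carried it over the timber with its underside at about 0.16 m, and it is held level at about 0.4° tool tilt. The underside is about 15 mm above the pin top. After a 2.6 mm correction, the disc edges show the bore centred to about 1 mm. The wrist load was about 4 N, the pulley's weight, so it was not touching the pin or bracket.
- **Other things:** The timber, short pin, thick pin and jar show no visible shift. Comparing top views from the start and just before the final lowering gives at most about 0.7 px of motion, roughly 1.5 mm.

These checks disagreed or were weak:
- **Camera rays:** The two views missed each other by 2–3 mm, which is about the calibration error.
- **Pin height in the grip:** One side-view reading put the pin 5 mm lower in the grip than it was. The contact with the bore floor settled that.
- **Plain image difference:** My last comparison of the other objects showed only an overall brightness change, also present in the background. The ~0.7 px figure comes from a second comparison run after handing in.
- **Final side view:** The wrist partly hid the pulley, so only its lower edge could be checked there.

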